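# Refit the rotor of a bench centrifuge

## Robot

A 7-joint arm with a two-finger parallel gripper is mounted at the origin on a cart in front of the work surface, level with it; the furniture and walls round the work are solid. World frame = base frame: x ahead of the robot, y to its left, z up, the work surface at z = 0. Lengths are in m, angles in rad, forces in N, time in s.
With the tool pointing down it reaches from about 0.425 to 0.95 m from the base axis. Payload 4.7 kg.
Tool frame: the origin (TCP) lies between the finger pads, 19 mm behind the fingertips; this is the grasp point; z points along the fingers, y is the line along which they close (so a half turn about z gives the same grasp; the last joint's range is limited). The gripper opens to 87 mm and grips with 3 to 60 N. Pads are 19 mm wide; open, the fingers measure 117 mm over their backs; the gripper's body (75 mm by 190 mm) begins 51 mm behind the grasp point.
Start: joints at [-1.177, 0.469, -0.049, 1.532, 0.024, 1.141, -0.082], TCP at [0.277, 0.616, 0.241] pointing down, gripper open.
Joint ranges: [-2.59, 2.59], [-0.33, 1.99], [-1.39, 1.29], [0.1, 2.45], [-1.04, 4.18], [0.21, 1.99], [-2.66, 2.66]. Speed limits (rad/s): [2.57, 2.57, 3.14, 3.14, 3.14, 3.14, 3.14].

## Interface

Orientations are given as [roll, pitch, yaw] about the fixed x, y, z axes, in that order (R = Rz(yaw) Ry(pitch) Rx(roll)).
In Python, from plant import telemetry, get_image, get_calibration, job, find_in, regions_of gives the robot as it stands. The module is installed in compiled form; this text tells all that it offers.
- The arm moves only by the shell command python3 -m inch 'ROWS' [OPENING] [FORCE]. ROWS is JSON, a list that holds one entry, the list of rows, each a list of 6 numbers: the shift along the tool's x, y, z in units of 2 cm (1.0 is 2 cm), then the turn, a rotation vector about the tool's x, y, z in units of 6 degrees (1.0 is 6 degrees). In form: [[[x, y, z, rx, ry, rz], ...]]. A call has 1 to 10 rows; each row shifts and turns the commanded pose from where the row before left it, along the tool's axes as they then stand; what a row does not reach is not made up. A row lasts 1/10 s, in which the tool goes at most 50 mm and 8.59 degrees, less where a joint would pass 70% of its speed; a pose out of reach is approached as far as the arm can. A call with a number of a shift or a turn outside -1 to 1 is refused whole. A call with a gripper value outside its range is refused whole. OPENING is the opening, from -1 (shut) to 1 (fully open), set as the call begins (- or left out, the last holds). The fingers move at their own pace and stop on an object; FORCE is the grip in N (left out, the last holds). Time passes only in rows, so rows that do not move let the fingers close. It gives the time, the measured TCP pose, the force, the opening and the grip force at its end, in the units of the state.
- telemetry.state(): the state, without advancing time (a new reading comes with each control period).
- get_image(name): name is "side" or "top" or "wrist"; returns (picture, depth): 420x560x3 uint8, blue, green, red; 420x560 float32, m along the optical axis (not along the pixel's ray), 0 where there is no reading.
- get_calibration(name): a dict with "mtx" (3x3 intrinsics, pixels), "dist" ([k1, k2, p1, p2, k3] as OpenCV has them; the pictures are not rectified), "cam_to_world" (4x4, takes a point from camera to world coordinates); the wrist camera has in their place "T_tool_cam" (4x4, takes a point from camera to tool coordinates, whose origin is the TCP and whose axes are the flange's). Camera axes: x right, y down, z forward; pixel columns grow to the right and rows downward; lengths in m; the calibration is good to about 2 mm. A picture is of the moment at which its call begins: read the wrist's pose just before it. get_calibration takes no time and is no camera call.
- job.job_done(): hands the job in; it is judged then, once.
Trained networks look in the newest picture that a camera, given by its name, has taken for a name from the list of things; names that differ only in an ending like _2 or _b are one class to them, and where a whole thing is asked for, a point or a joint stands for the part that bears it (a point fixed in the world has none). Each returns a list of dicts, best first, with "score" (0 to 1); they miss things now and then, are a little off and sometimes report something else, mostly with a low value. They report only what shows in the picture. A call takes as long as a camera call.
- find_in(query, camera): "position" ([x, y, z] in m, in world coordinates, good to about 4 mm: the middle of the surface that is visible of it).
- regions_of(query, camera): "pixels" (420x560 bool, what is visible of it).
The state is a dict: "clock": time; "q": joint angles; "dq": joint speeds; "tau": joint torques, N m; "tool_pos": TCP position; "ee_rot": TCP orientation; "wrist_force": force on the tool from outside, world axes, zero at the start; "wrist_torque": the same for the moment, N m; "width": finger opening in m; "grasp_force": force on a finger pad.
Only numpy, scipy, OpenCV 4.12 (cv2) and the standard library are available. Lean on these libraries where they do the work, as an engineer would, in place of code of your own. Each camera call takes 0.05 s, during which the arm holds its last target. There are 200 camera calls.

## Task

Put the blue tube rotor back on the drive spindle of the little bench centrifuge. It stands on its rim in the wire stand with its knob pointing sideways, so lift it out, lay it flat on the bench knob up and let go of it, then take it by the knob from straight above. Lower it over the spindle and turn it slowly under light pressure, without forcing it, until its slots find the cross pin and it drops fully home; let go, and leave the tube rack, timer and marker where they are.

Things in the scene. Friction and masses are not known exactly. Their poses are not given: they have to be found in the camera images.
- rotor: the loose part, 0.18 to 0.29 kg: blue disc 96 mm across, from 28 to 38 mm above the origin, eight dark tube holes near its rim; above it the knob, below it a hub 48 mm across on which it stands when laid flat. Origin: centre of the hub's underside; +z along the axis, out through the knob. At the start it leans in the stand, +z 15 deg above the level, towards the stand's -x.
- knob (a point): grip point on the rotor's axis, 62 mm above its origin, axes as the rotor's. The knob is bright ribbed metal, round, 32 mm across, from 38 to 72 mm above the rotor's origin. With the TCP here the fingertips clear the disc by 5 mm in a grip along the axis, and by 3 mm in one up to 45 deg off it.
- bore (a point): centre of the rotor's bright metal underside (same as its origin). Here a bore 15 mm across and 28 mm deep on the axis, and two slots 9 mm wide and 8 mm deep crossing at right angles through it, along the rotor's x and y: it fits the spindle in four positions a quarter turn apart, with about 5 deg of play either way.
- seat (a point): point on the spindle's axis at the top of its flange, 30 mm above the bench: the centre of the rotor's underside rests here when home. Axes as the centrifuge's. On the flange, 33 mm across, stands a steel post 13 mm across, 26 mm high, its top 6 mm tapered, with a cross pin, 6 mm thick and 28 mm long. Vertical spindle.
- pin_top (a point): point on the spindle's axis level with the top of the cross pin, 7 mm above the seat. A rotor whose slots are not over the pin rests with its underside here; it drops 7 mm once turned, a quarter turn at most. The pin stops at any angle (not given); motor drag of about 0.3 Nm holds the spindle, then it turns along.
- centrifuge: white round housing, 170 mm across, that does not move; origin at bench level on the spindle's axis, z up, -x its front with the dark control panel (reaching 105 mm out). Open bowl above: 130 mm across inside, floor 23 mm and rim 100 mm above the bench. Clear lid at the back (+x), open, leaning back from the rim, to 0.24 m above the bench and 0.22 m from the axis.
- stand: wire stand on a white plate 92 x 100 x 6 mm, does not move. Origin at bench level, z up, -x the open side. The rim rests on two wires along x, 32 mm to either side, front ends turned up 12 mm, and leans back on two upright wires, also 32 mm to either side, 93 mm high, with the hub between them. Raised 80 mm straight up the rotor is clear. Free bench lies between stand and centrifuge.
- tube_rack: blue rack with small coloured tubes, 62 x 128 x 44 mm, origin at the centre of its underside; leave it where it is
- timer: white bench timer lying on its back, 62 x 64 x 18 mm, origin at the centre of its underside; leave it where it is
- marker: white marker pen with a black cap, lying, 132 mm long, 10 mm thick, origin under its middle; leave it where it is

How it is judged:
By the outcome, as a careful person would: the job done as asked, in the order asked, and still so for the second after the job is handed in, with the robot touching nothing.
It also fails if it takes over 69 s, if anything falls off the work surface, if the arm or the gripper's body presses on something with over 40 N, if the wrist force passes 120 N, or if a joint passes its speed limit or range.

## Working session

There is one attempt and no reset: what is moved stays moved. The work goes in short steps, Python scripts to look and compute and a shell command to move; the robot and the scene stay as the last step left them, time stands still between calls to the robot, and variables do not carry over. Pictures are saved under pics/ and viewed, at most 10 in all, crops included, and the job is handed in when it is done.

```bash
mkdir -p pics
cat > h.py <<'E'
import numpy as np, cv2
from plant import telemetry, get_image, get_calibration, job, find_in, regions_of
from scipy.spatial.transform import Rotation as R
np.set_printoptions(precision=4,suppress=True)
def pts(name,depth,mask,T=None):
    c=get_calibration(name); m=mask&(depth>0)
    v,u=np.nonzero(m); z=depth[m]
    p=cv2.undistortPoints(np.c_[u,v].astype(np.float64)[:,None],c["mtx"],np.array(c["dist"]))[:,0]
    P=np.c_[p*z[:,None],z]
    T=np.array(c["cam_to_world"]) if T is None else T
    return P@T[:3,:3].T+T[:3,3]
def toolT(s):
    T=np.eye(4);T[:3,:3]=R.from_euler('xyz',s["ee_rot"]).as_matrix();T[:3,3]=s["tool_pos"];return T
def wristT(s): return toolT(s)@np.array(get_calibration("wrist")["T_tool_cam"])
E
python3 - <<'E'
from h import *
s=telemetry.state(); print(s)
for n in("side","top"):
    im,d=get_image(n); cv2.imwrite(f"pics/{n}0.png",im)
    print(n,np.array(get_calibration(n)["cam_to_world"]))
    for q in("rotor","knob","stand","centrifuge","seat","tube_rack","timer","marker"):
        r=find_in(q,n); print(q,[(np.round(x["position"],4),round(x["score"],2)) for x in r[:2]])
E
```

```text
{'clock': 0.0, 'q': array([-1.1769,  0.4694, -0.0486,  1.5337,  0.0241,  1.141 , -0.0823]), 'dq': array([-0.0009,  0.0004, -0.0008, -0.0007, -0.0002,  0.0002,  0.0002]), 'tau': array([ -0.0002, -50.7962,  -0.081 , -23.6164,  -0.0613,   0.0377,
         0.0002]), 'tool_pos': array([0.2767, 0.615 , 0.2402]), 'ee_rot': array([-3.1397,  0.0001,  2.7188]), 'wrist_force': array([0.3051, 0.2118, 0.0575]), 'wrist_torque': array([0.0189, 0.0105, 0.0102]), 'grasp_force': 0.0, 'width': 0.08695533034862091}
side [[ 0.9663 -0.1554  0.2052  0.3172]
 [-0.2573 -0.6096  0.7498 -0.7035]
 [ 0.0086 -0.7773 -0.6291  0.628 ]
 [ 0.      0.      0.      1.    ]]
rotor [(array([ 0.438 , -0.2573,  0.0769]), 0.73)]
knob [(array([ 0.4315, -0.2612,  0.0768]), 0.81)]
stand [(array([ 0.4287, -0.262 ,  0.0056]), 0.63)]
centrifuge [(array([0.5504, 0.2562, 0.091 ]), 0.81)]
seat [(array([0.5502, 0.2524, 0.0939]), 0.73)]
tube_rack [(array([ 0.3716, -0.3705,  0.0319]), 0.64)]
timer [(array([0.5862, 0.0231, 0.011 ]), 0.93)]
marker [(array([ 0.63  , -0.2936,  0.0098]), 0.71), (array([0.5524, 0.2548, 0.0924]), 0.64)]
top [[ 0.0005 -0.985   0.1723  0.3019]
 [-0.9999  0.0017  0.0129 -0.0678]
 [-0.013  -0.1723 -0.985   1.2091]
 [ 0.      0.      0.      1.    ]]
rotor [(array([ 0.4327, -0.2429,  0.0779]), 0.9)]
knob [(array([ 0.4367, -0.2384,  0.0761]), 0.75), (array([0.5879, 0.0336, 0.0171]), 0.36)]
stand [(array([ 0.4183, -0.2243,  0.0081]), 0.61)]
centrifuge [(array([0.5716, 0.2532, 0.0963]), 0.72), (array([ 0.4354, -0.2431,  0.0809]), 0.4)]
seat [(array([0.5692, 0.2555, 0.0998]), 0.89)]
tube_rack [(array([ 0.3735, -0.3531,  0.0304]), 0.76)]
timer [(array([0.5834, 0.0347, 0.0165]), 0.8)]
marker [(array([ 0.6282, -0.2861,  0.0119]), 0.71)]
```

View pics/side0.png

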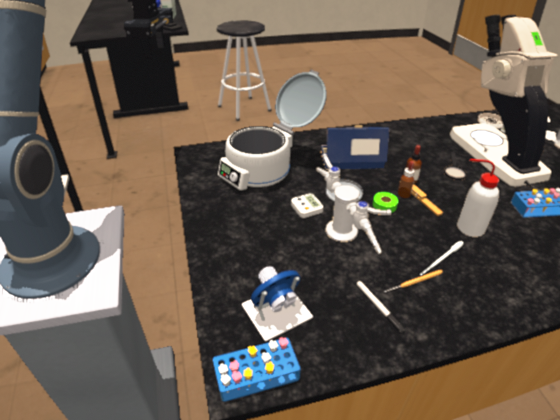

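View pics/top0.png

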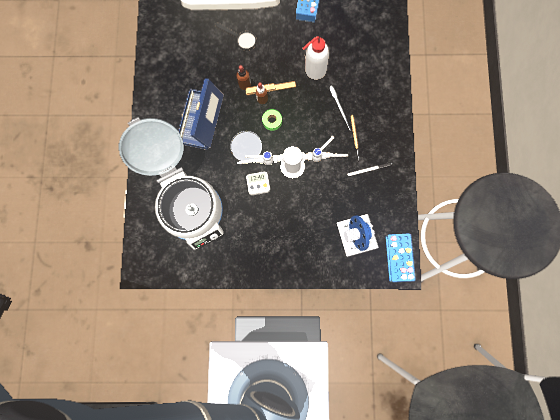

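Run:
```python
from h import *
s=telemetry.state()
for n in("top","side"):
    im,d=get_image(n)
    for q in("rotor","knob","stand","centrifuge","tube_rack"):
        r=regions_of(q,n)
        if not r: continue
        P=pts(n,d,r[0]["pixels"])
        np.save(f"/tmp/{n}_{q}.npy",P)
        print(n,q,round(r[0]["score"],2),len(P),P.mean(0),np.percentile(P,2,axis=0),np.percentile(P,98,axis=0))
        if q=="rotor":
            # blue pixels: disc front face plane
            hsv=cv2.cvtColor(im,cv2.COLOR_BGR2HSV)
            b=r[0]["pixels"]&(hsv[...,0]>95)&(hsv[...,0]<130)&(hsv[...,1]>110)
            Q=pts(n,d,b); np.save(f"/tmp/{n}_blue.npy",Q)
            best=None;rng=np.random.default_rng(0)
            for _ in range(500):
                a=Q[rng.choice(len(Q),3,replace=False)];nn=np.cross(a[1]-a[0],a[2]-a[0]);l=np.linalg.norm(nn)
                if l<1e-6: continue
                nn/=l; i=abs((Q-a[0])@nn)<.002
                if best is None or i.sum()>best.sum():best=i
            A=Q[best];c=A.mean(0);nn=np.linalg.svd(A-c)[2][2]
            print(" plane",best.sum(),len(Q),nn,c,"az",np.degrees(np.arctan2(nn[1],nn[0])),A.min(0),A.max(0))
```

```text
top rotor 0.93 708 [ 0.436  -0.2409  0.0759] [ 0.3949 -0.2761  0.0085] [ 0.4783 -0.2055  0.108 ]
 plane 233 359 [-0.2519  0.9298  0.2682] [ 0.4352 -0.2422  0.0767] az 105.15904253242398 [ 0.3924 -0.2569  0.03  ] [ 0.4805 -0.2216  0.1119]
top knob 0.91 647 [ 0.4342 -0.2412  0.0783] [ 0.3946 -0.2736  0.0349] [ 0.4749 -0.2065  0.108 ]
top stand 0.62 420 [ 0.4297 -0.2338  0.0095] [ 0.3864 -0.2964  0.0008] [ 0.4908 -0.1941  0.0882]
top centrifuge 0.76 7001 [0.569  0.2521 0.0938] [0.4204 0.136  0.0014] [0.6964 0.355  0.2113]
top tube_rack 0.63 1214 [ 0.3735 -0.3566  0.0277] [ 0.3125 -0.3892 -0.0011] [ 0.4365 -0.3279  0.0467]
side rotor 0.67 1326 [ 0.4351 -0.2561  0.0751] [ 0.3952 -0.2796  0.0278] [ 0.4736 -0.2164  0.1057]
 plane 356 778 [ 0.2284 -0.9467 -0.2271] [ 0.4318 -0.2567  0.0854] az -76.43565525082552 [ 0.3936 -0.2655  0.0392] [ 0.4737 -0.2425  0.107 ]
side knob 0.85 1404 [ 0.4341 -0.2542  0.0744] [ 0.3953 -0.2795  0.0048] [ 0.4704 -0.2098  0.1057]
side stand 0.69 1539 [ 0.4341 -0.2643  0.0073] [ 0.3866 -0.2975  0.0019] [ 0.491  -0.2227  0.0601]
side centrifuge 0.95 5997 [0.5559 0.2382 0.0944] [0.4157 0.1312 0.0142] [0.6932 0.3569 0.2075]
side tube_rack 0.69 3462 [ 0.3752 -0.3666  0.0251] [ 0.314  -0.392  -0.0008] [ 0.4368 -0.3309  0.0439]
```

Both pictures show the rotor in its stand. It is at about (275,285) in the side view and (360,232) in the top view, knob towards +y. The centrifuge is at (258,155) side and (188,208) top, with its lid at the back and the timer between the two. The start area is clear. Next I fit the geometry.

```bash
cat >> h.py <<'E'
from scipy.optimize import least_squares
def circ(P,r=None):
    c0=P[:,:2].mean(0)
    f=(lambda p:np.hypot(P[:,0]-p[0],P[:,1]-p[1])-(r or p[2]))
    return least_squares(f,[*c0,r or .08],loss='soft_l1',f_scale=.002).x
def rows_to(s,pos,Rm):
    "shift in units in tool frame and rotvec in units, from state to target"
    T=toolT(s); return (T[:3,:3].T@(np.array(pos)-T[:3,3]))/.02, np.degrees(R.from_matrix(T[:3,:3].T@Rm).as_rotvec())/6
E
python3 - <<'E'
from h import *
for n in("top","side"):
    P=np.load(f"/tmp/{n}_centrifuge.npy"); m=(P[:,2]>.094)&(P[:,2]<.106)
    Q=P[m]; print(n,len(Q),circ(Q))
    d=np.hypot(*(Q[:,:2]-circ(Q)[:2]).T); print(np.percentile(d,[2,25,50,75,98]))
    h=P[P[:,2]>.15];c=circ(Q)[:2]; l=h[:,:2].mean(0)-c; print("lid az",np.degrees(np.arctan2(l[1],l[0])))
# rotor axis fit: full model: points on cylinder disc; use az,center with elev=15deg
P=np.r_[np.load("/tmp/top_rotor.npy"),np.load("/tmp/side_blue.npy")]
for nm,P in (("top",np.load("/tmp/top_rotor.npy")),("sideblue",np.load("/tmp/side_blue.npy")),("side",np.load("/tmp/side_rotor.npy"))):
    prof=np.array([[0,0],[.024,0],[.024,.028],[.048,.028],[.048,.038],[.016,.038],[.016,.072],[0,.072]])
    def sdf(p):
        az=p[3];e=np.radians(15);a=np.array([np.cos(e)*np.cos(az),np.cos(e)*np.sin(az),np.sin(e)])
        v=P-p[:3];t=v@a;r=np.linalg.norm(v-t[:,None]*a,axis=1);X=np.c_[r,t];D=[]
        for A,B in zip(prof[:-1],prof[1:]):
            w=np.clip(((X-A)@(B-A))/((B-A)@(B-A)),0,1)
            D.append(np.linalg.norm(X-A-w[:,None]*(B-A),axis=1))
        return np.min(D,0)
    az=np.radians(104.5)
    r=least_squares(sdf,[.435+.242*.033,-.25-.933*.033,.062-.0085,az],loss='soft_l1',f_scale=.002)
    p=r.x;e=np.radians(15);a=np.array([np.cos(e)*np.cos(p[3]),np.cos(e)*np.sin(p[3]),np.sin(e)])
    print(nm,"origin",p[:3],"az",np.degrees(p[3]),"knob",p[:3]+.062*a,np.median(r.fun))
E
```

```text
top 1179 [0.5113 0.2178 0.0763]
[0.0631 0.0709 0.0761 0.0831 0.1205]
lid az 29.72305391796812
side 694 [0.5146 0.2184 0.0785]
[0.0607 0.0706 0.0786 0.0848 0.1212]
lid az 32.22100559251367
top origin [ 0.4458 -0.273   0.0526] az 105.43479858368065 knob [ 0.4299 -0.2153  0.0687] 0.0008176390598576789
sideblue origin [ 0.4482 -0.2815  0.0494] az 104.02986319457311 knob [ 0.4336 -0.2234  0.0654] 0.0018103781220237826
side origin [ 0.4463 -0.2732  0.0513] az 105.10186629438871 knob [ 0.4307 -0.2154  0.0674] 0.0006099730196753497
```

Run:
```python
from h import *
s=telemetry.state();T=toolT(s)
print(np.array(get_calibration("wrist")["T_tool_cam"]))
print(rows_to(s,[.5,.23,.36],T[:3,:3]))
```

```text
[[-0.0001 -0.9663 -0.2573  0.0721]
 [ 1.     -0.0001  0.0001 -0.0012]
 [-0.0001 -0.2573  0.9663 -0.1432]
 [ 0.      0.      0.      1.    ]]
(array([-18.0819, -13.0053,  -5.937 ]), array([0., 0., 0.]))
```

```bash
python3 -m inch '[[[0,0,-1,0,0,0],[-0.5,-0.4,-1,0,0,0],[-1,-0.7,-0.5,0,0,0],[-1,-0.7,-0.5,0,0,0],[-1,-0.7,-0.5,0,0,0],[-1,-0.7,-0.5,0,0,0],[-1,-0.7,-0.5,0,0,0],[-1,-0.7,-0.5,0,0,0],[-1,-0.7,-0.5,0,0,0],[-1,-0.7,-0.4,0,0,0]]]'; python3 -m inch '[[[-1,-0.7,0,0,0,0],[-1,-0.7,0,0,0,0],[-1,-0.7,0,0,0,0],[-1,-0.7,0,0,0,0],[-1,-0.7,0,0,0,0],[-1,-0.7,0,0,0,0],[-1,-0.7,0,0,0,0],[-1,-0.7,0,0,0,0],[-1,-0.7,0,0,0,0],[-0.5,-0.4,0,0,0,0]]]'
python3 - <<'E'
from h import *
s=telemetry.state();T=wristT(s)
im,d=get_image("wrist");cv2.imwrite("pics/w1.png",im);np.savez("/tmp/w1.npz",im=im,d=d,T=T)
P=pts("wrist",d,np.ones(d.shape,bool),T)
m=(P[:,2]>.097)&(P[:,2]<.104)&(np.hypot(P[:,0]-.513,P[:,1]-.218)<.1);Q=P[m];c=circ(Q);print(s["tool_pos"],s["ee_rot"],len(Q),c,np.percentile(np.hypot(*(Q[:,:2]-c[:2]).T),[2,50,98]))
m=(P[:,2]>.04)&(P[:,2]<.085)&(np.hypot(*(P[:,:2]-c[:2]).T)<.02);print(m.sum(),P[m].mean(0) if m.any() else 0)
E
```

```text
clock: 2.5
tool_pos: [0.3832, 0.4356, 0.36]
ee_rot: [3.141, 0.0, 2.719]
wrist_force: [0.5, 0.4, 0.1]
width: 0.0869
grasp_force: 0.0
clock: 3.5
tool_pos: [0.5021, 0.234, 0.3594]
ee_rot: [-3.141, 0.001, 2.716]
wrist_force: [-0.1, -0.0, 0.3]
width: 0.0876
grasp_force: 0.0
[0.5021 0.234  0.3594] [-3.1415  0.0008  2.7158] 4209 [0.508  0.2178 0.0736] [0.0656 0.0736 0.0982]
88 [0.5047 0.2171 0.0521]
```

View pics/w1.png

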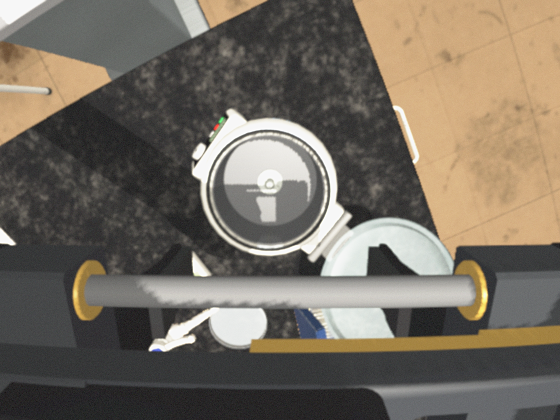

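The wrist view looks into the bowl, with the spindle and flange at about (270,184) and the lid clear at the lower right. I'll fit the spindle centre and enlarge that area to find the pin.

Run:
```python
from h import *
z=np.load("/tmp/w1.npz");im,d,T=z["im"],z["d"],z["T"]
crop=cv2.resize(im[150:218,236:304],(680,680)[:2],interpolation=cv2.INTER_CUBIC)
dc=d[150:218,236:304];dn=np.uint8(np.clip((dc-dc[dc>0].min())/(.06)*255,0,255)) 
cv2.imwrite("pics/w1c.png",cv2.resize(crop,(560,560)))
g=cv2.cvtColor(im,cv2.COLOR_BGR2GRAY)
P=np.zeros(d.shape+(3,));M=d>0;P[M]=pts("wrist",d,M,T)
r=np.hypot(P[...,0]-.508,P[...,1]-.2178)
for lo,hi in((.0,.022),(.022,.026),(.027,.033),(.034,.039),(.045,.06)):
    m=M&(r<.06)&(P[...,2]>lo)&(P[...,2]<hi);print(lo,hi,m.sum(),P[m].mean(0) if m.any() else'')
m=M&(r<.035)&(P[...,2]>.028)&(P[...,2]<.034);Q=P[m]
print("flange",len(Q),(Q[:,:2].max(0)+Q[:,:2].min(0))/2,np.ptp(Q[:,:2],axis=0))
m=M&(r<.025)&(P[...,2]>.034)&(P[...,2]<.041);Q=P[m][:,:2]
if len(Q)>4:
    w,v=np.linalg.eigh(np.cov(Q.T));print("pin",len(Q),w,np.degrees(np.arctan2(v[1,1],v[0,1])))
# outer & inner rim ellipses: edges
m=M&(P[...,2]>.095)&(P[...,2]<.104)&(r<.092);Q=P[m];a=circ(Q);print(a)
rr=np.hypot(*(Q[:,:2]-a[:2]).T);print(np.percentile(rr,[1,10,50,90,99]))
```

```text
0.0 0.022 1238 [0.5108 0.2176 0.0215]
0.022 0.026 4119 [0.5058 0.2188 0.023 ]
0.027 0.033 318 [0.5046 0.217  0.0296]
0.034 0.039 48 [0.5045 0.2164 0.036 ]
0.045 0.06 81 [0.5049 0.2169 0.0529]
flange 305 [0.5057 0.2161] [0.0331 0.0324]
pin 51 [0.     0.0001] -148.91656251045413
[0.5065 0.2173 0.0733]
[0.066  0.0679 0.0733 0.0795 0.0925]
```

View pics/w1c.png

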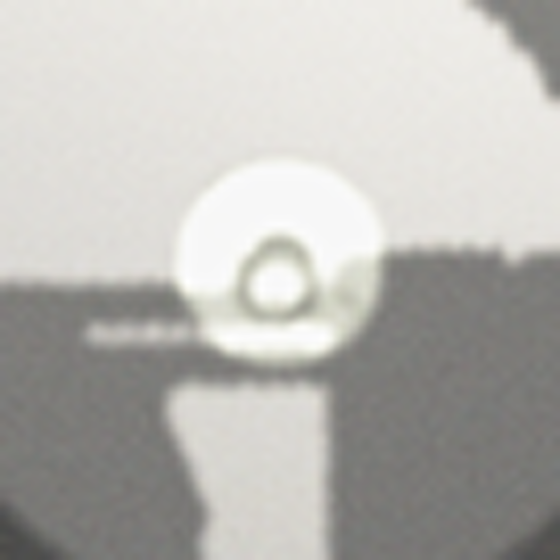

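The crop shows the flange centred near crop pixel (278,260), the post top at (275,280), and no clearly visible pin. Depth puts the seat at about (0.505, 0.217) and suggests the pin lies near 31°. Now to the stand.

Run:
```python
from h import *
s=telemetry.state();T=toolT(s)
print(rows_to(s,[.41,-.12,.32],T[:3,:3])[0])
az=np.radians(105.2);u=np.array([np.cos(az),np.sin(az),0]);e=np.radians(40)
y=np.array([np.sin(az),-np.cos(az),0]);z=-u*np.cos(e)-np.array([0,0,np.sin(e)]);x=np.cross(y,z)
G=np.c_[x,y,z];np.save("/tmp/G.npy",G);print(rows_to(s,s["tool_pos"],G)[1])
# yaw part then tilt
Y=np.c_[u,y,[0,0,-1]];print(rows_to(s,s["tool_pos"],Y)[1])
```

```text
[ -3.093  -17.958    1.9902]
[ 3.6486 -7.7614  7.8272]
[-0.0011  0.0169  8.3799]
```

```bash
python3 -m inch '[[[-0.2,-1,0.1,0,0,0],[-0.2,-1,0.1,0,0,0],[-0.2,-1,0.1,0,0,0],[-0.2,-1,0.1,0,0,0],[-0.2,-1,0.1,0,0,0],[-0.2,-1,0.1,0,0,0],[-0.2,-1,0.1,0,0,0],[-0.2,-1,0.1,0,0,0],[-0.2,-1,0.1,0,0,0],[-0.2,-1,0.1,0,0,0]]]'; python3 -m inch '[[[-0.2,-1,0.1,0,0,0],[-0.2,-1,0.1,0,0,0],[-0.2,-1,0.1,0,0,0],[-0.2,-1,0.1,0,0,0],[-0.2,-1,0.1,0,0,0],[0,-1,0.1,0,0,0],[0,-1,0.1,0,0,0],[0,-1,0.1,0,0,0],[0,0,0,0,0,1],[0,0,0,0,0,1]]]';python3 -m inch '[[[0,0,0,0,0,1],[0,0,0,0,0,1],[0,0,0,0,0,1],[0,0,0,0,0,1],[0,0,0,0,0,1],[0,0,0,0,0,1],[0,0,0,0,0,0.4],[0,0,0,0,-1,0],[0,0,0,0,-1,0],[0,0,0,0,-1,0]]]';python3 -m inch '[[[0,0,0,0,-1,0],[0,0,0,0,-1,0],[0,0,0,0,-1,0],[0,0,0,0,-1,0],[0,0,0,0,-1,0],[0,0,0,0,-0.3,0],[0,0,0,0,0,0]]]'
python3 - <<'E'
from h import *
s=telemetry.state();G=np.load("/tmp/G.npy");k=np.array([.430,-.2155,.068])
print(s["q"],rows_to(s,k-.1*G[:,2],G))
T=wristT(s);im,d=get_image("wrist");cv2.imwrite("pics/w2.png",im);np.savez("/tmp/w2.npz",im=im,d=d,T=T)
E
```

```text
clock: 4.55
tool_pos: [0.4542, 0.0358, 0.3391]
ee_rot: [3.141, -0.0, 2.719]
wrist_force: [-0.1, 0.3, 0.4]
width: 0.0871
grasp_force: 0.0
clock: 5.55
tool_pos: [0.4065, -0.1177, 0.3231]
ee_rot: [3.14, -0.0, 2.503]
wrist_force: [-0.4, -0.3, 0.7]
width: 0.0869
grasp_force: 0.0
clock: 6.55
tool_pos: [0.4071, -0.1174, 0.3235]
ee_rot: [3.14, 0.318, 1.838]
wrist_force: [-0.5, -0.7, -0.4]
width: 0.0867
grasp_force: 0.0
clock: 7.25
tool_pos: [0.4069, -0.1167, 0.3224]
ee_rot: [-3.137, 0.869, 1.844]
wrist_force: [0.2, 1.0, 0.2]
width: 0.0868
grasp_force: 0.0
[-0.4294 -0.0298  0.0282  2.2396  0.9188  1.2629 -0.5794] (array([ 6.4586, -0.1597,  7.0821]), array([ 0.0183, -0.0344,  0.0502]))
```

View pics/w2.png

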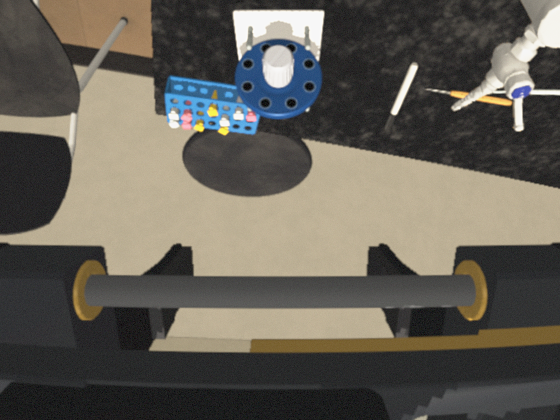

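The wrist view shows the knob at (280,65) facing the tool squarely, with the tube rack behind the stand. I'll refine the fit from this picture.

Run:
```python
from h import *
z=np.load("/tmp/w2.npz");d,T=z["d"],z["T"];s=telemetry.state();G=np.load("/tmp/G.npy")
P=pts("wrist",d,d>0,T);c=np.array([.437,-.24,.065]);P=P[(np.linalg.norm(P-c,axis=1)<.062)&(P[:,2]>.02)]
prof=np.array([[.048,.028],[.048,.038],[.016,.038],[.016,.072],[0,.072]])
def sdf(p):
    az=p[3];e=np.radians(15);a=np.array([np.cos(e)*np.cos(az),np.cos(e)*np.sin(az),np.sin(e)])
    v=P-p[:3];t=v@a;r=np.linalg.norm(v-t[:,None]*a,axis=1);X=np.c_[r,t];D=[]
    for A,B in zip(prof[:-1],prof[1:]):
        w=np.clip(((X-A)@(B-A))/((B-A)@(B-A)),0,1);D.append(np.linalg.norm(X-A-w[:,None]*(B-A),axis=1))
    return np.min(D,0)
r=least_squares(sdf,[.446,-.273,.0525,np.radians(105.2)],loss='soft_l1',f_scale=.002);p=r.x
e=np.radians(15);a=np.array([np.cos(e)*np.cos(p[3]),np.cos(e)*np.sin(p[3]),np.sin(e)]);k=p[:3]+.062*a
print(len(P),p,np.degrees(p[3]),k,np.median(r.fun))
print(rows_to(s,k,G)[0])
```

```text
5618 [ 0.445  -0.2732  0.0522  1.8433] 105.61190867820991 [ 0.4289 -0.2155  0.0682] 0.0005193772769216919
[ 6.4709 -0.2462 12.0676]
```

```bash
python3 -m inch '[[[1,0,0.4,0,0,0],[1,0,1,0,0,0],[1,0,1,0,0,0],[1,0,1,0,0,0],[1,0,1,0,0,0],[1,0,1,0,0,0],[0.5,-0.2,1,0,0,0],[0,0,0.6,0,0,0],[0,0,0,0,0,0]]]' 0.4
python3 - <<'E'
from h import *
s=telemetry.state();G=np.load("/tmp/G.npy")
print(s["q"],rows_to(s,[.429,-.2155,.0682],G))
E
```

```text
clock: 8.2
tool_pos: [0.4096, -0.1416, 0.1333]
ee_rot: [-3.139, 0.869, 1.838]
wrist_force: [-0.2, 0.3, 0.3]
width: 0.061
grasp_force: 0.0
[-0.3798  0.3444  0.055   2.4291  1.2097  0.9307 -1.1023] (array([ 0.0227, -0.0257,  5.0211]), array([-0.0122, -0.0306,  0.0103]))
```

```bash
python3 -m inch '[[[0,0,0.7,0,0,0],[0,0,0.7,0,0,0],[0,0,0.7,0,0,0],[0,0,0.7,0,0,0],[0,0,0.7,0,0,0],[0,0,0.5,0,0,0],[0,0,0.5,0,0,0],[0,0,0.5,0,0,0],[0,0,0,0,0,0]]]'
python3 - <<'E'
from h import *
s=telemetry.state();G=np.load("/tmp/G.npy")
print(s["q"],rows_to(s,[.429,-.2155,.0682],G))
E
```

```text
clock: 9.1
tool_pos: [0.431, -0.2144, 0.0697]
ee_rot: [3.139, 0.87, 1.835]
wrist_force: [-0.1, -0.1, 0.5]
width: 0.061
grasp_force: 0.0
[-0.2257  0.5261  0.1233  2.4267  1.5418  0.7965 -1.3184] (array([ 0.0395, -0.1116,  0.0697]), array([ 0.0174, -0.0264, -0.0039]))
```

```bash
python3 -m inch '[[[0,-0.1,0,0,0,0],[0,0,0,0,0,0],[0,0,0,0,0,0],[0,0,0,0,0,0],[0,0,0,0,0,0],[0,0,0,0,0,0]]]' -1 50; python3 -m inch '[[[-0.2,0,-0.17,0,0,0],[-0.4,0,-0.34,0,0,0],[0,0,0,0,0,0]]]'
```

```text
clock: 9.7
tool_pos: [0.4304, -0.2133, 0.0694]
ee_rot: [3.138, 0.869, 1.839]
wrist_force: [4.1, 2.8, 3.5]
width: 0.0308
grasp_force: 50.0
clock: 10.0
tool_pos: [0.4275, -0.2144, 0.0851]
ee_rot: [3.141, 0.868, 1.837]
wrist_force: [0.3, -0.7, -2.2]
width: 0.0311
grasp_force: 50.0
```

```bash
python3 -m inch '[[[-0.6,0,-0.5,0,0,0],[-0.77,0,-0.64,0,0,0],[-0.77,0,-0.64,0,0,0],[-0.77,0,-0.64,0,0,0],[-0.77,0,-0.64,0,0,0],[-0.77,0,-0.64,0,0,0],[-0.4,0,-0.3,0,0,0],[0,0,0,0,0,0]]]'
python3 - <<'E'
from h import *
s=telemetry.state();T=toolT(s)
print(s["q"],s["tool_pos"],rows_to(s,[.455,-.06,.22],T[:3,:3]))
im,d=get_image("side");cv2.imwrite("pics/s2.png",im[150:420,150:500])
E
```

```text
clock: 10.8
tool_pos: [0.4284, -0.2158, 0.2109]
ee_rot: [3.139, 0.868, 1.835]
wrist_force: [0.5, 0.8, -3.0]
width: 0.0311
grasp_force: 50.0
[-0.2349  0.1732  0.1274  2.3578  1.2068  0.9128 -0.7791] [ 0.4284 -0.2158  0.2109] (array([ 4.2835,  3.3373, -5.7578]), array([0., 0., 0.]))
```

View pics/s2.png

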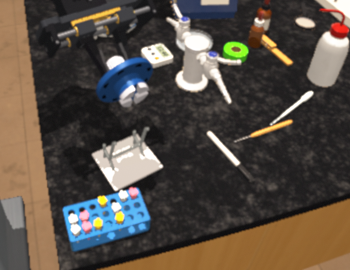

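The rotor is held and clear of the stand, at crop pixel (125,82). I'll rotate it upright in place.

```bash
python3 -m inch '[[[0,0,0,0,0.5,0],[0,0,0,0,0.9,0],[0,0,0,0,0.9,0],[0,0,0,0,0.9,0],[0,0,0,0,0.9,0],[0,0,0,0,0.9,0],[0,0,0,0,0.9,0],[0,0,0,0,0.6,0],[0,0,0,0,0,0]]]'
python3 - <<'E'
from h import *
s=telemetry.state();T=toolT(s)
print(s["q"],s["tool_pos"],rows_to(s,[.455,-.06,.2],T[:3,:3]))
E
```

```text
clock: 11.75
tool_pos: [0.4279, -0.2174, 0.2093]
ee_rot: [-3.139, 0.188, 1.835]
wrist_force: [-0.3, -0.6, -2.8]
width: 0.031
grasp_force: 50.0
[0.1065 0.1316 0.1929 2.1051 0.1857 0.8182 0.4389] [ 0.4279 -0.2174  0.2093] (array([ 7.2033,  3.3577, -0.9056]), array([0., 0., 0.]))
```

Now translate and complete the tilt (6 units left).

```bash
python3 -m inch '[[[0.5,0.2,0,0,0,0],[1,0.5,-0.1,0,0,0],[1,0.5,-0.1,0,0,0],[1,0.5,-0.2,0,0,0],[1,0.5,-0.2,0,0,0],[1,0.5,-0.2,0,0,0],[1,0.5,-0.1,0,0,0],[0.7,0.2,0,0,0,0]]]'; python3 -m inch '[[[0,0,0,0,0.5,0],[0,0,0,0,0.9,0],[0,0,0,0,0.9,0],[0,0,0,0,0.9,0],[0,0,0,0,0.9,0],[0,0,0,0,0.9,0],[0,0,0,0,0.6,0],[0,0,0,0,0.4,0],[0,0,0,0,0,0]]]'
cat >> h.py <<'E'
prof=np.array([[0,0],[.024,0],[.024,.028],[.048,.028],[.048,.038],[.016,.038],[.016,.072],[0,.072]])
def fit(P,o,a,prof=prof):
    "free axis fit"
    def ax(p):
        v=np.array([p[3],p[4],1.]);return v/np.linalg.norm(v)
    def f(p):
        v=P-p[:3];A_=ax(p);t=v@A_;r=np.linalg.norm(v-t[:,None]*A_,axis=1);X=np.c_[r,t];D=[]
        for A,B in zip(prof[:-1],prof[1:]):
            w=np.clip(((X-A)@(B-A))/((B-A)@(B-A)),0,1);D.append(np.linalg.norm(X-A-w[:,None]*(B-A),axis=1))
        return np.min(D,0)
    r=least_squares(f,[*o,*a],loss='soft_l1',f_scale=.002);return r.x[:3],ax(r.x),np.median(r.fun)
E
python3 - <<'E'
from h import *
s=telemetry.state();T=toolT(s)
print(s["q"],s["tool_pos"])
for n in("side","top"):
    im,d=get_image(n);r=regions_of("rotor",n)
    if n=="side":cv2.imwrite("pics/s3.png",im[100:400,100:500])
    if r:
        h=cv2.cvtColor(im,cv2.COLOR_BGR2HSV);b=(h[...,0]>95)&(h[...,0]<130)&(h[...,1]>110)
        P=pts(n,d,r[0]["pixels"]&b);t=s["tool_pos"];P=P[np.linalg.norm(P-t,axis=1)<.09]
        print(n,r[0]["score"],len(P),P.mean(0),P.min(0),P.max(0),fit(P,t-[0,0,.062],[0,0]))
E
```

```text
clock: 12.55
tool_pos: [0.4556, -0.0542, 0.2002]
ee_rot: [-3.141, 0.189, 1.844]
wrist_force: [0.1, 0.6, -1.4]
width: 0.0312
grasp_force: 50.0
clock: 13.45
tool_pos: [0.455, -0.0574, 0.1994]
ee_rot: [-3.136, -0.44, 1.837]
wrist_force: [0.7, 0.3, -2.0]
width: 0.0307
grasp_force: 50.0
[ 0.2173  0.296   0.0625  1.9753 -0.4267  1.152   0.7779] [ 0.455  -0.0574  0.1994]
side 0.59 820 [ 0.451  -0.0769  0.1704] [ 0.4058 -0.1074  0.1429] [ 0.4997 -0.0258  0.182 ] (array([ 0.4539, -0.0584,  0.1331]), array([0.0039, 0.0015, 1.    ]), np.float64(0.0005717294178825653))
top 0.72 231 [ 0.4437 -0.0344  0.1741] [ 0.4059 -0.0819  0.1649] [ 0.4939 -0.009   0.1927] (array([ 0.4538, -0.0574,  0.1363]), array([ 0.0081, -0.009 ,  0.9999]), np.float64(0.0011422115493694013))
```

View pics/s3.png

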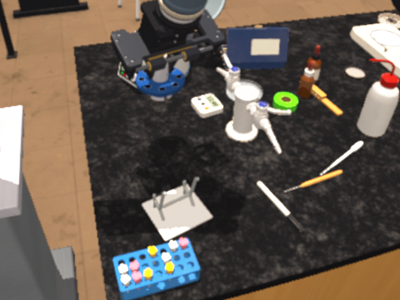

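The rotor is level (within 0.5°) at crop pixel (160,80), about 133 mm up and over clear bench. Lowering.

```bash
python3 -m inch '[[[-0.4,0,0.9,0,0,0],[-0.4,0,0.9,0,0,0],[-0.43,0,0.9,0,0,0],[-0.43,0,0.9,0,0,0],[-0.43,0,0.9,0,0,0],[-0.3,0,0.6,0,0,0],[-0.13,0,0.27,0,0,0],[0,0,0,0,0,0]]]'; python3 -m inch '[[[-0.05,0,0.1,0,0,0],[-0.05,0,0.1,0,0,0],[-0.05,0,0.1,0,0,0],[0,0,0,0,0,0]]]'
```

```text
clock: 14.45
tool_pos: [0.4559, -0.0573, 0.0823]
ee_rot: [-3.141, -0.44, 1.839]
wrist_force: [-0.0, 0.3, -2.2]
width: 0.0312
grasp_force: 50.0
clock: 14.85
tool_pos: [0.4562, -0.0579, 0.0759]
ee_rot: [3.141, -0.44, 1.839]
wrist_force: [-0.6, -0.5, -1.9]
width: 0.0311
grasp_force: 50.0
```

```bash
python3 -m inch '[[[-0.08,0,0.18,0,0,0],[-0.08,0,0.18,0,0,0],[-0.04,0,0.09,0,0,0],[0,0,0,0,0,0]]]'; python3 -m inch '[[[-0.04,0,0.09,0,0,0],[0,0,0,0,0,0]]]'
```

```text
clock: 15.25
tool_pos: [0.4558, -0.0576, 0.0656]
ee_rot: [-3.141, -0.44, 1.839]
wrist_force: [0.0, 0.5, -2.8]
width: 0.0313
grasp_force: 50.0
clock: 15.45
tool_pos: [0.4563, -0.0576, 0.0642]
ee_rot: [3.141, -0.44, 1.839]
wrist_force: [-0.7, 0.2, -0.3]
width: 0.0308
grasp_force: 50.0
```

```bash
python3 -m inch '[[[-0.03,0,0.06,0,0,0],[0,0,0,0,0,0]]]'
```

```text
clock: 15.65
tool_pos: [0.4564, -0.0575, 0.0641]
ee_rot: [3.141, -0.441, 1.839]
wrist_force: [-1.6, -0.8, 9.7]
width: 0.031
grasp_force: 50.0
```

```bash
python3 -m inch '[[[0,0,0,0,0,0],[0,0,0,0,0,0],[0,0,0,0,0,0],[0,0,-0.4,0,0,0],[0,0,-0.8,0,0,0],[0,0,-1,0,0,0],[0,0,-1,0,0,0],[0,0,-1,0,0,0],[0,0,-1,0,0,0],[0,0,-0.8,0,0,0]]]' 0.4;  python3 -m inch '[[[0,0,-0.8,0,0,0],[0,0,0,0,-1,0],[0,0,0,0,-1,0],[0,0,0,0,-1,0],[0,0,0,0,-1,0],[0,0,0,0,-0.2,0],[0,0,0,0,0,0]]]'
python3 - <<'E'
from h import *
s=telemetry.state();W=wristT(s);im,d=get_image("wrist");cv2.imwrite("pics/w4.png",im)
t=np.array([.4564,-.0575,.04])
def go(P,nm):
    P=P[(np.linalg.norm(P-t,axis=1)<.07)&(P[:,2]>.006)]
    o,a,e=fit(P,t-[0,0,.04],[0,0]);print(nm,len(P),o,a,e);return o,a
o,a=go(pts("wrist",d,d>0,W),"wrist")
for n in("side","top"):
    im,d=get_image(n);r=regions_of("rotor",n)
    if r: go(pts(n,d,r[0]["pixels"]),n)
az=s["ee_rot"][2];Y=R.from_euler('xyz',[np.pi,0,az]).as_matrix()
print(s["q"],s["tool_pos"],rows_to(s,o+[0,0,.062],Y))
E
```

```text
clock: 16.65
tool_pos: [0.47, -0.1078, 0.1727]
ee_rot: [3.141, -0.439, 1.839]
wrist_force: [0.1, 0.9, -1.1]
width: 0.0606
grasp_force: 0.0
clock: 17.35
tool_pos: [0.4714, -0.1127, 0.1861]
ee_rot: [3.141, -0.001, 1.841]
wrist_force: [1.0, 0.7, 0.3]
width: 0.061
grasp_force: 0.0
wrist 10835 [ 0.4542 -0.0582 -0.0003] [ 0.0005 -0.0013  1.    ] 0.0005592593862613973
side 1180 [ 0.4554 -0.0586 -0.0023] [0.0032 0.0075 1.    ] 0.0006849101914130594
top 357 [ 0.4545 -0.0581 -0.0008] [-0.0098 -0.037   0.9993] 0.0013485657223627726
[ 0.0263  0.22    0.1415  2.0425 -0.0412  0.882   0.4608] [ 0.4714 -0.1127  0.1861] (array([ 2.8493, -0.0993,  6.2263]), array([ 0.0014, -0.0104, -0.    ]))
```

```bash
python3 -m inch '[[[0.9,0,0,0,0,0],[1,-0.1,0,0,0,0],[0.95,0,0,0,0,0],[0,0,0.6,0,0,0],[0,0,0.9,0,0,0],[0,0,0.9,0,0,0],[0,0,0.9,0,0,0],[0,0,0.7,0,0,0],[0,0,0.5,0,0,0],[0,0,0,0,0,0]]]'
python3 - <<'E'
from h import *
s=telemetry.state();Y=R.from_euler('xyz',[np.pi,0,s["ee_rot"][2]]).as_matrix()
print(rows_to(s,[.4546,-.0583,.062],Y))
E
```

```text
clock: 18.6
tool_pos: [0.4535, -0.06, 0.0941]
ee_rot: [-3.138, -0.001, 1.838]
wrist_force: [0.1, -1.5, 0.1]
width: 0.0612
grasp_force: 0.0
(array([0.0647, 0.0824, 1.607 ]), array([-0.0324, -0.0072,  0.    ]))
```

```bash
python3 -m inch '[[[0.06,0.08,0.5,0,0,0],[0,0,0.5,0,0,0],[0,0,0.4,0,0,0],[0,0,0.2,0,0,0],[0,0,0,0,0,0]]]';python3 -m inch '[[[0,0,0,0,0,0],[0,0,0,0,0,0],[0,0,0,0,0,0],[0,0,0,0,0,0],[0,0,0,0,0,0]]]' -1 50; python3 -m inch '[[[0,0,-0.3,0,0,0],[0,0,-0.7,0,0,0],[0,0,-1,0,0,0],[0,0,-1,0,0,0],[0,0,-1,0,0,0],[0,0,-1,0,0,0],[0,0,-1,0,0,0],[0,0,-0.5,0,0,0],[0,0,0,0,0,0]]]'
python3 - <<'E'
from h import *
s=telemetry.state();print(s["q"],rows_to(s,[.505,.217,.18],toolT(s)[:3,:3]))
t=s["tool_pos"]
for n in("side","top"):
    im,d=get_image(n);r=regions_of("rotor",n)
    if r:
        h=cv2.cvtColor(im,cv2.COLOR_BGR2HSV);b=(h[...,0]>95)&(h[...,0]<130)&(h[...,1]>110)
        P=pts(n,d,r[0]["pixels"]&b);P=P[np.linalg.norm(P-t,axis=1)<.09];print(n,len(P),fit(P,t-[0,0,.062],[0,0]))
E
```

```text
clock: 19.1
tool_pos: [0.4552, -0.0574, 0.0631]
ee_rot: [-3.14, -0.0, 1.839]
wrist_force: [0.3, -0.1, -0.4]
width: 0.0608
grasp_force: 0.0
clock: 19.6
tool_pos: [0.4559, -0.0574, 0.0639]
ee_rot: [3.141, 0.0, 1.839]
wrist_force: [-0.4, -0.5, 0.5]
width: 0.0311
grasp_force: 50.0
clock: 20.5
tool_pos: [0.4562, -0.0575, 0.1949]
ee_rot: [3.139, 0.001, 1.839]
wrist_force: [-0.1, 0.4, -2.9]
width: 0.031
grasp_force: 50.0
[-0.0626  0.1674  0.1081  2.0845 -0.0235  0.8883  0.3271] (array([12.588 ,  5.9894,  0.7514]), array([0., 0., 0.]))
side 809 (array([ 0.4559, -0.0585,  0.1288]), array([-0.0057,  0.0025,  1.    ]), np.float64(0.0006140470255129107))
```

```bash
python3 -m inch '[[[0.5,0.3,-0.5,0,0,0],[1,0.6,-0.5,0,0,0],[1,0.7,-0.5,0,0,0],[1,0.7,-0.5,0,0,0],[1,0.7,-0.5,0,0,0],[1,0.7,-0.3,0,0,0],[1,0.7,0,0,0,0],[1,0.7,0,0,0,0],[0.8,0.6,0,0,0,0],[0.5,0.3,0,0,0,0]]]'; python3 -m inch '[[[0,0,0,0,0,0],[0,0,0,0,0,0]]]'
cat > look.py <<'E'
from h import *
import sys
s=telemetry.state();T=wristT(s);print(s["q"],s["tool_pos"])
im,d=get_image("wrist");M=d>0;P=np.zeros(d.shape+(3,));P[M]=pts("wrist",d,M,T)
c=np.array([.505,.217]);r=np.hypot(*(P[...,:2]-c).transpose(2,0,1))
m=M&(r<.03)&(P[...,2]>.028)&(P[...,2]<.0335);Q=P[m]
print("flange",len(Q),(Q[:,:2].max(0)+Q[:,:2].min(0))/2,np.ptp(Q[:,:2],axis=0))
m=M&(r<.03)&(P[...,2]>.048)&(P[...,2]<.06);Q=P[m];print("post",len(Q),(Q[:,:2].max(0)+Q[:,:2].min(0))/2,np.ptp(Q[:,:2],axis=0),Q[:,2].max())
m=M&(r<.025)&(P[...,2]>.0345)&(P[...,2]<.039);Q=P[m];w,v=np.linalg.eigh(np.cov(Q[:,:2].T));print("pin",len(Q),Q.mean(0),w*1e6,np.degrees(np.arctan2(v[1,1],v[0,1])))
m=M&(P[...,2]>.095)&(P[...,2]<.104)&(r<.088)&(r>.06);a=circ(P[m]);print("rim",m.sum(),a)
uv=np.argwhere(M&(r<.025)&(P[...,2]>.028)&(P[...,2]<.06));b=uv.min(0)-8;e=uv.max(0)+8;print(b,e)
cv2.imwrite(sys.argv[1],cv2.resize(im[b[0]:e[0],b[1]:e[1]],(500,500),interpolation=cv2.INTER_CUBIC))
E
python3 look.py pics/w5.png
```

```text
clock: 21.7
tool_pos: [0.5248, 0.147, 0.2497]
ee_rot: [-3.141, -0.001, 1.842]
wrist_force: [0.1, -0.1, -2.3]
width: 0.0315
grasp_force: 50.0
clock: 21.9
tool_pos: [0.5243, 0.1434, 0.2495]
ee_rot: [-3.14, 0.001, 1.839]
wrist_force: [-0.5, -0.5, -1.9]
width: 0.0311
grasp_force: 50.0
[-0.3313  0.248  -0.0164  1.8363  0.0052  1.0586 -0.0817] [0.5243 0.1434 0.2495]
flange 633 [0.5062 0.2163] [0.0329 0.0331]
post 154 [0.5063 0.2163] [0.0128 0.0129] 0.057217945331709485
pin 89 [0.5058 0.2161 0.0361] [  2.7584 113.0975] -149.5704138084761
rim 6774 [0.5065 0.2163 0.0727]
[ 90 260] [139 308]
```

View pics/w5.png

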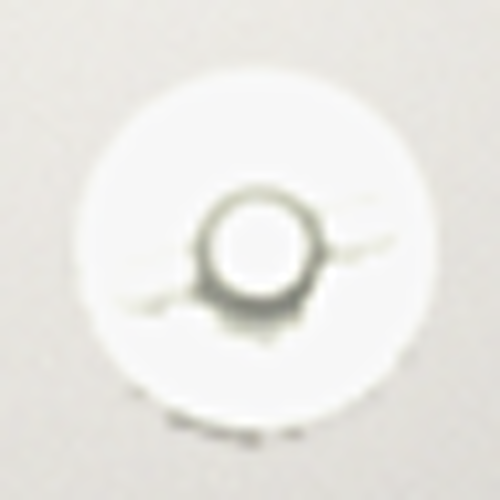

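The close view shows the post at the crop centre (258,245), with the pin running left-low to right-high, about 30.5° in the world. Moving over the spindle, with the camera bias taken from the regrasp corrected for.

```bash
python3 -m inch '[[[0.7,0,0,0,0,0],[1,0.1,0,0,0,0],[1,0.1,0.2,0,0,0],[0.7,0,0.6,0,0,0],[0.37,0,1,0,0,0],[0,0,1,0,0,0],[0,0,1,0,0,0],[0,0,0.9,0,0,0],[0,0,0.5,0,0,0],[0,0,0,0,0,0]]]'; python3 -m inch '[[[0,0,0,0,0,0],[0,0,0,0,0,0]]]'
python3 - <<'E'
from h import *
s=telemetry.state();Y=R.from_euler('xyz',[np.pi,0,1.839]).as_matrix();print(s["q"],s["tool_pos"],rows_to(s,[.5078,.2171,.12],Y))
t=s["tool_pos"]
for n in("side","top"):
    im,d=get_image(n);h=cv2.cvtColor(im,cv2.COLOR_BGR2HSV);b=(h[...,0]>95)&(h[...,0]<130)&(h[...,1]>110)
    P=pts(n,d,b);P=P[(np.linalg.norm(P-t,axis=1)<.09)&(P[:,2]<t[2]-.005)]
    if len(P)>50:print(n,len(P),fit(P,t-[0,0,.063],[0,0]))
E
```

```text
clock: 22.95
tool_pos: [0.5072, 0.2173, 0.144]
ee_rot: [-3.138, 0.001, 1.839]
wrist_force: [-0.4, -1.0, -1.7]
width: 0.031
grasp_force: 50.0
clock: 23.15
tool_pos: [0.5092, 0.2181, 0.1467]
ee_rot: [3.14, -0.0, 1.839]
wrist_force: [-0.3, -0.2, -2.3]
width: 0.0311
grasp_force: 50.0
[-0.4362  0.377  -0.0562  1.9204  0.0277  0.8429 -0.2386] [0.5092 0.2181 0.1467] (array([-0.0312, -0.083 ,  1.3369]), array([ 0.0187, -0.0045, -0.0001]))
side 446 (array([0.508 , 0.2172, 0.0807]), array([-0.0034, -0.0047,  1.    ]), np.float64(0.0006895885294909698))
top 238 (array([0.5072, 0.2174, 0.0821]), array([-0.0044,  0.0286,  0.9996]), np.float64(0.0011541299609850383))
```

```bash
python3 -m inch '[[[0,-0.05,0.3,0,0,0],[0,0,0.4,0,0,0],[0,0,0.3,0,0,0],[0,0,0.2,0,0,0],[0,0,0.1,0,0,0],[0,0,0,0,0,0]]]'; python3 -m inch '[[[0,0,0.1,0,0,0],[0,0,0.1,0,0,0],[0,0,0.1,0,0,0],[0,0,0,0,0,0]]]'
python3 - <<'E'
from h import *
s=telemetry.state();print(s["tool_pos"],s["wrist_force"],s["wrist_torque"])
E
```

```text
clock: 23.85
tool_pos: [0.5074, 0.2175, 0.1193]
ee_rot: [-3.141, 0.0, 1.839]
wrist_force: [-0.4, 0.1, -2.4]
width: 0.0313
grasp_force: 50.0
clock: 24.25
tool_pos: [0.5074, 0.2174, 0.1135]
ee_rot: [-3.141, 0.0, 1.839]
wrist_force: [0.1, -0.2, -2.3]
width: 0.031
grasp_force: 50.0
[0.5074 0.2174 0.1135] [ 0.1067 -0.1685 -2.2944] [-0.0632  0.0629  0.0835]
```

It has entered the taper with no contact force. Continuing down.

```bash
python3 -m inch '[[[0,0,0.1,0,0,0],[0,0,0.1,0,0,0],[0,0,0.1,0,0,0],[0,0,0.1,0,0,0],[0,0,0,0,0,0]]]'; python3 -m inch '[[[0,0,0.1,0,0,0],[0,0,0.1,0,0,0],[0,0,0,0,0,0]]]'
```

```text
clock: 24.75
tool_pos: [0.5073, 0.2175, 0.1054]
ee_rot: [-3.141, 0.0, 1.839]
wrist_force: [-0.7, 0.5, -3.2]
width: 0.0308
grasp_force: 50.0
clock: 25.05
tool_pos: [0.5074, 0.2174, 0.1014]
ee_rot: [-3.141, 0.0, 1.839]
wrist_force: [-0.6, 0.1, -2.0]
width: 0.0311
grasp_force: 50.0
```

```bash
python3 -m inch '[[[0,0,0.05,0,0,0],[0,0,0,0,0,0]]]'; python3 -m inch '[[[0,0,0.05,0,0,0],[0,0,0,0,0,0]]]'
```

```text
clock: 25.25
tool_pos: [0.5076, 0.2176, 0.1007]
ee_rot: [3.142, -0.0, 1.839]
wrist_force: [0.2, -0.0, -2.3]
width: 0.0313
grasp_force: 50.0
clock: 25.45
tool_pos: [0.5078, 0.2176, 0.1002]
ee_rot: [3.141, -0.0, 1.839]
wrist_force: [-0.5, -1.3, 1.2]
width: 0.0307
grasp_force: 50.0
```

```bash
python3 -m inch '[[[0,0,0.02,0,0,0],[0,0,0,0,0,0.15],[0,0,0,0,0,0.15],[0,0,0,0,0,0.15],[0,0,0,0,0,0.15],[0,0,0,0,0,0.15]]]';  python3 - <<'E'
from h import *
s=telemetry.state();print(s["q"][6],s["wrist_force"],s["wrist_torque"])
E
```

```text
clock: 26.05
tool_pos: [0.5082, 0.2175, 0.1001]
ee_rot: [3.14, 0.0, 1.76]
wrist_force: [-0.2, -1.6, 6.1]
width: 0.0309
grasp_force: 50.0
-0.31286150931997325 [-0.2361 -1.6148  6.1124] [-0.3997  0.3655  0.1163]
```

```bash
python3 -m inch '[[[0,0,0,0,0,0.15],[0,0,0,0,0,0.15],[0,0,0,0,0,0.15],[0,0,0,0,0,0.15],[0,0,0,0,0,0.15]]]' | grep -E "pos|rot|wrist"; python3 -m inch '[[[0,0,0,0,0,0.15],[0,0,0,0,0,0.15],[0,0,0,0,0,0.15],[0,0,0,0,0,0.15],[0,0,0,0,0,0.15]]]' | grep -E "pos|rot|wrist"
```

```text
tool_pos: [0.5084, 0.2175, 0.1003]
ee_rot: [3.14, -0.0, 1.681]
wrist_force: [-1.6, -0.8, 8.0]
tool_pos: [0.5086, 0.2176, 0.1005]
ee_rot: [3.139, -0.0, 1.602]
wrist_force: [0.0, -0.6, 8.0]
```

```bash
python3 -m inch '[[[0,0,0,0,0,0.15],[0,0,0,0,0,0.15],[0,0,0,0,0,0.15],[0,0,0,0,0,0.15],[0,0,0,0,0,0.15]]]' | grep -E "pos|rot|wrist"; python3 -m inch '[[[0,0,0,0,0,0.15],[0,0,0,0,0,0.15],[0,0,0,0,0,0.15],[0,0,0,0,0,0.15],[0,0,0,0,0,0.15]]]' | grep -E "pos|rot|wrist"
python3 - <<'E'
from h import *
s=telemetry.state();print(s["q"][6],s["wrist_force"],s["wrist_torque"])
E
```

```text
tool_pos: [0.5088, 0.2176, 0.1005]
ee_rot: [3.139, -0.001, 1.524]
wrist_force: [-0.6, -0.8, 7.7]
tool_pos: [0.5089, 0.2176, 0.1005]
ee_rot: [3.139, -0.001, 1.445]
wrist_force: [-0.2, -0.7, 7.5]
-0.5814995256066727 [-0.2196 -0.6746  7.494 ] [-0.4715  0.1715  0.0844]
```

```bash
python3 -m inch '[[[0,0,0,0,0,0.15],[0,0,0,0,0,0.15],[0,0,0,0,0,0.15],[0,0,0,0,0,0.15],[0,0,0,0,0,0.15]]]' | grep -E "pos|rot|wrist"; python3 -m inch '[[[0,0,0,0,0,0.15],[0,0,0,0,0,0.15],[0,0,0,0,0,0.15],[0,0,0,0,0,0.15],[0,0,0,0,0,0.15]]]' | grep -E "pos|rot|wrist"
```

```text
tool_pos: [0.509, 0.2176, 0.1005]
ee_rot: [3.139, -0.001, 1.367]
wrist_force: [-0.7, -1.3, 7.8]
tool_pos: [0.5091, 0.2176, 0.1005]
ee_rot: [3.139, -0.002, 1.288]
wrist_force: [-0.7, -1.6, 7.4]
```

```bash
python3 -m inch '[[[0,0,0,0,0,0.15],[0,0,0,0,0,0.15],[0,0,0,0,0,0.15],[0,0,0,0,0,0.15]]]' | grep -E "pos|rot|wrist"
```

```text
tool_pos: [0.5092, 0.2176, 0.1005]
ee_rot: [3.139, -0.002, 1.225]
wrist_force: [0.2, -1.6, 6.7]
```

```bash
python3 -m inch '[[[0,0,0,0,0,0.15],[0,0,0,0,0,0.15],[0,0,0,0,0,0.15],[0,0,0,0,0,0.15],[0,0,0,0,0,0.15]]]' | grep -E "pos|rot|wrist"
python3 - <<'E'
from h import *
s=telemetry.state();print(s["clock"],s["q"][6],s["wrist_force"],s["wrist_torque"])
E
```

```text
tool_pos: [0.5092, 0.2176, 0.1005]
ee_rot: [3.139, -0.002, 1.147]
wrist_force: [0.4, -1.8, 6.7]
29.95 -0.8358458812374518 [ 0.411  -1.7755  6.6503] [-0.4586  0.0115  0.0349]
```

```bash
python3 -m inch '[[[0,0,0,0,0,0.15],[0,0,0,0,0,0.15],[0,0,0,0,0,0.15],[0,0,0,0,0,0.15],[0,0,0,0,0,0.15]]]' | grep -E "pos|rot|wrist"
```

```text
tool_pos: [0.5093, 0.2175, 0.1005]
ee_rot: [3.139, -0.003, 1.068]
wrist_force: [0.8, -1.5, 6.2]
```

```bash
python3 -m inch '[[[0,0,0.01,0,0,0.15],[0,0,0,0,0,0.15],[0,0,0,0,0,0.15],[0,0,0,0,0,0.15],[0,0,0,0,0,0.15]]]' | grep -E "pos|rot|wrist"
```

```text
tool_pos: [0.5097, 0.2172, 0.1004]
ee_rot: [3.138, -0.003, 0.989]
wrist_force: [1.5, -2.3, 7.5]
```

```bash
python3 -m inch '[[[0,0,0,0,0,0.15],[0,0,0,0,0,0.15],[0,0,0,0,0,0.15],[0,0,0,0,0,0.15],[0,0,0,0,0,0.15]]]' | grep -E "pos|rot|wrist"
```

```text
tool_pos: [0.5098, 0.2168, 0.1003]
ee_rot: [3.138, -0.003, 0.911]
wrist_force: [1.0, -2.3, 5.6]
```

```bash
python3 -m inch '[[[0,0,0,0,0,0.15],[0,0,0,0,0,0.15],[0,0,0,0,0,0.15],[0,0,0,0,0,0.15],[0,0,0,0,0,0.15]]]' | grep -E "pos|rot|wrist"
```

```text
tool_pos: [0.5096, 0.2166, 0.1002]
ee_rot: [3.138, -0.003, 0.832]
wrist_force: [0.9, -2.0, 5.6]
```

```bash
python3 -m inch '[[[0,0,0.01,0,0,0.15],[0,0,0,0,0,0.15],[0,0,0,0,0,0.15],[0,0,0,0,0,0.15],[0,0,0,0,0,0.15]]]' | grep -E "pos|rot|wrist"
```

```text
tool_pos: [0.5084, 0.2174, 0.099]
ee_rot: [3.14, -0.001, 0.754]
wrist_force: [1.3, -0.7, 1.0]
```

```bash
python3 -m inch '[[[0,0,0,0,0,0.15],[0,0,0,0,0,0.15],[0,0,0,0,0,0.15],[0,0,0,0,0,0.15],[0,0,0,0,0,0.15]]]' | grep -E "pos|rot|wrist"
python3 - <<'E'
from h import *
s=telemetry.state();print(s["clock"],s["q"][6],s["wrist_force"],s["wrist_torque"])
E
```

```text
tool_pos: [0.5078, 0.2178, 0.099]
ee_rot: [3.141, -0.001, 0.676]
wrist_force: [1.8, -0.6, -0.2]
32.95 -1.2353607216953644 [ 1.7959 -0.5921 -0.1541] [-0.1947 -0.676   0.0043]
```

The support force is gone and z has sunk, so the slots have found the pin. Lowering gently.

```bash
python3 -m inch '[[[0,0,0.05,0,0,0],[0,0,0.05,0,0,0],[0,0,0,0,0,0]]]' | grep -E "pos|rot|wrist"
```

```text
tool_pos: [0.5078, 0.2168, 0.0967]
ee_rot: [3.141, 0.0, 0.676]
wrist_force: [3.4, -1.6, -1.4]
```

```bash
python3 -m inch '[[[0,0,0.05,0,0,0],[0,0,0.05,0,0,0],[0,0,0,0,0,0]]]' | grep -E "pos|rot|wrist"
```

```text
tool_pos: [0.5077, 0.2168, 0.0947]
ee_rot: [3.141, 0.001, 0.676]
wrist_force: [3.7, -4.0, -1.9]
```

```bash
python3 -m inch '[[[0,0,0.04,0,0,0],[0,0,0.02,0,0,0],[0,0,0,0,0,0]]]' | grep -E "pos|rot|wrist"
```

```text
tool_pos: [0.5078, 0.2169, 0.0939]
ee_rot: [3.141, 0.0, 0.676]
wrist_force: [3.1, -3.9, 1.7]
```

```bash
python3 -m inch '[[[0,0,0.03,0,0,0],[0,0,0,0,0,0]]]' | grep -E "pos|rot|wrist"
```

```text
tool_pos: [0.508, 0.217, 0.0939]
ee_rot: [3.141, -0.0, 0.676]
wrist_force: [2.2, -4.5, 5.5]
```

It rests firmly at 0.0939, about 7 mm below pin-top height. Releasing and withdrawing straight up.

```bash
python3 -m inch '[[[0,0,0,0,0,0],[0,0,0,0,0,0],[0,0,0,0,0,0],[0,0,0,0,0,0],[0,0,-0.2,0,0,0],[0,0,-0.5,0,0,0],[0,0,-1,0,0,0],[0,0,-1,0,0,0],[0,0,-1,0,0,0],[0,0,-1,0,0,0]]]' 0.25; python3 -m inch '[[[0,0,-1,0,0,0],[0,0,-1,0,0,0],[0,0,-1,0,0,0],[-1,0,-1,0,0,0],[-1,0,-1,0,0,0],[-1,0,0,0,0,0],[-1,0,0,0,0,0],[0,0,0,0,0,0],[0,0,0,0,0,0]]]'
python3 - <<'E'
from h import *
s=telemetry.state();W=wristT(s);im,d=get_image("wrist");cv2.imwrite("pics/w6.png",im)
t=np.array([.507,.2165,.07])
def go(P,nm):
    P=P[(np.linalg.norm(P-t,axis=1)<.05)&(P[:,2]>.06)]
    if len(P)>50:print(nm,len(P),fit(P,t-[0,0,.04],[0,0]),np.percentile(P[:,2],[50,99]))
go(pts("wrist",d,d>0,W),"wrist")
for n in("side","top"):
    im,d=get_image(n);go(pts(n,d,d>0),n)
    print([(q,[np.round(x["position"],3) for x in find_in(q,n)[:1]]) for q in("tube_rack","timer","marker")])
E
```

```text
clock: 35.05
tool_pos: [0.5076, 0.2176, 0.1888]
ee_rot: [-3.141, -0.001, 0.677]
wrist_force: [0.7, 0.7, -0.4]
width: 0.0544
grasp_force: 0.0
clock: 35.95
tool_pos: [0.4455, 0.1677, 0.288]
ee_rot: [-3.141, -0.002, 0.677]
wrist_force: [-0.2, 0.1, -0.1]
width: 0.0545
grasp_force: 0.0
wrist 7282 (array([0.5052, 0.2153, 0.0296]), array([ 0.0018, -0.0002,  1.    ]), np.float64(0.0005894389906999364)) [0.0678 0.1027]
side 354 (array([0.5066, 0.2167, 0.0275]), array([-0.0031, -0.0173,  0.9998]), np.float64(0.0007895540596892757)) [0.0691 0.1009]
[('tube_rack', [array([ 0.377, -0.367,  0.035])]), ('timer', [array([0.581, 0.021, 0.011])]), ('marker', [array([ 0.63 , -0.292,  0.008])])]
top 145 (array([0.5064, 0.2159, 0.0298]), array([0.014 , 0.0128, 0.9998]), np.float64(0.0011578447151150972)) [0.0684 0.1044]
[('tube_rack', [array([ 0.37 , -0.353,  0.029])]), ('timer', [array([0.586, 0.032, 0.02 ])]), ('marker', [array([ 0.627, -0.285,  0.01 ])])]
```

View pics/w6.png

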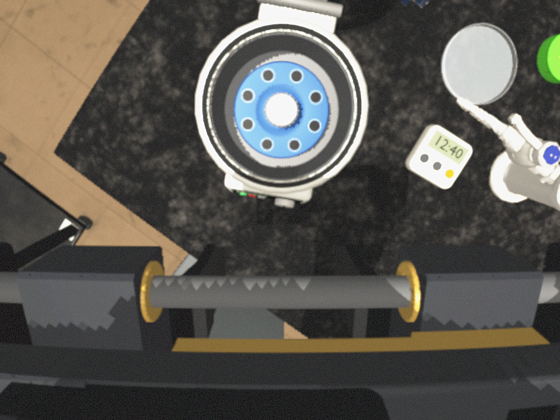

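The rotor sits level and centred in the bowl at (281,110), with its origin at about 0.030 m, which is home. The timer, rack and marker haven't moved and the gripper is clear.

```bash
python3 -c "
from plant import job;print(job.job_done())"
```

```text
the job is handed in; nothing more can be done
None
```

The rotor is fully home on the spindle pin, level and released, the rack, timer and marker are where they were, and I handed the job in at about 36 s; no verdict was shown.

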